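# Click the rotary pin-gauge case round to its marker

### The job

Turn the knurled cap of the round pin-gauge case one click with your fingertips, by friction alone, the short way round until its little window has clicked into the notch beside the tall slim marker pin that stands on the case's rim. Grasp and lift nothing; let go of the cap, and leave the red tray, the ring gauge and the loose pin standing where they are.

Things in the scene. Friction and masses are not known exactly. Their poses are not given: they have to be found in the camera images.
- pincase: Round white pin-gauge case fixed to the bench: a drum 160 mm in diameter and 38 mm high, origin at the centre of its underside on the bench, z up along the cap's axis. Its x axis points from the axis away from where the cap's window stands at the start (the window starts on the -x side). The case does not move.
- cap (a joint): Turning of the cap about the vertical axis of the case, in rad, 0 at the start, growing clockwise as seen from above. It has a notch (detent) every 30 degrees (0.524 rad) and stays in whichever notch it is nearest; turning it takes at most about 0.09 N m (a quarter of the way), and from half way on it pulls itself into the next notch. Stops at +-1.9.
- cap_top (a point): Centre of the cap's flat top. The cap is a solid aluminium disc 110 mm in diameter and 24 mm high with a knurled rim, on the axis of the case, its top 70 mm above the bench, too wide to be grasped. The top is flat and bare: a fingertip pressed on it (e.g. 30 to 35 mm from the axis) and dragged round turns it by friction, if pressed with some 6 to 12 N. The cap is sprung: it stays up to 2 N, then sinks 1 mm per 3 N more, 5 mm at most, and comes up again when let go.
- cap_window (a point): Centre of the window in the cap's top: a round, black-framed, glazed hole 17 mm in diameter, 35 mm from the axis, flush with the top, with a short black line from it to the rim. Turns with the cap.
- marker: The marker: a dark steel pin 12 mm in diameter and 30 mm tall, fixed upright on the white rim of the case 68 mm from the axis, top 68 mm above the bench; origin at its foot. It stands one notch (30 degrees) from where the window starts, on one side or the other: at y = +34 mm in the case's frame (then turn clockwise from above) or y = -34 mm (anticlockwise).
- plug: A low dark steel screw plug 14 mm in diameter and 4 mm high, fixed on the rim of the case one notch to the other side of the start, where the marker is not; origin at its foot.
- tray: Bystander: red plastic tray 75 x 125 x 22 mm with dark and bright gauge pins rising to 45 mm, loose on the bench; origin at the centre of its underside.
- ringgauge: Bystander: steel ring gauge, 60 mm outside, 28 mm bore, 22 mm high, lying loose on the bench; origin at the centre of its underside.
- loosepin: Bystander: dark steel gauge pin 20 mm in diameter and 55 mm tall, standing loose on the bench; origin at the centre of its foot.
Mind the look-alikes: they are no part of the job. There is more than one size of the pincase; the job needs the smallest.

How it is judged:
On the way, in this order (a step that is already met when the one before it is completed fails the run):
1. a fingertip turns the cap out of its first notch (contact force between the fingers and cap above 0.5 N and (value of joint cap above 0.1 rad or value of joint cap below -0.1 rad)), for 0.05 s.
2. the window stands in the notch beside the marker pin (((y of marker in the frame of pincase above 0 m and value of joint cap between 0.4336 and 0.6136 rad) or (not (y of marker in the frame of pincase above 0 m) and value of joint cap between -0.6136 and -0.4336 rad))), for 0.2 s.
At the end, for the whole second after the job is handed in: The cap rests in the notch beside the marker: turned 30 degrees towards the marker within 5 degrees, still and let go; tray, ring gauge and loose pin within 15 mm of where they stood and upright (((y of marker in the frame of pincase above 0 m and value of joint cap between 0.4336 and 0.6136 rad) or (not (y of marker in the frame of pincase above 0 m) and value of joint cap between -0.6136 and -0.4336 rad)) and velocity of joint cap between -0.1 and 0.1 rad/s and contact force between the fingers and cap below 0.2 N); the robot touches nothing.
It fails at once if the red tray of pins is lifted, tipped or pushed away (over 15 mm) (distance of tray from where it was at the start of the episode above 0.015 m or angle between tray's own z axis and vertical above 0.35 rad).
It fails at once if the ring gauge is lifted, tipped or pushed away (over 15 mm) (distance of ringgauge from where it was at the start of the episode above 0.015 m or angle between ringgauge's own z axis and vertical above 0.35 rad).
It fails at once if the loose pin is lifted, tipped or pushed away (over 15 mm) (distance of loosepin from where it was at the start of the episode above 0.015 m or angle between loosepin's own z axis and vertical above 0.35 rad).
It also fails if it takes over 32 s, if anything falls off the work surface, if the arm or the gripper's body presses on something with over 40 N, if the wrist force passes 120 N, or if a joint passes its speed limit or range.

### The arm

A 6-joint arm with a two-finger parallel gripper is mounted at the origin on the work surface. World frame = base frame: x ahead of the robot, y to its left, z up, the work surface at z = 0. Lengths are in m, angles in rad, forces in N, time in s.
With the tool pointing down it reaches from about 0.3 to 0.75 m from the base axis. Payload 8.5 kg.
Tool frame: the origin (TCP) lies between the finger pads; the fingertips stand 8 mm ahead of it and the grasp point (between the pads) lies 11 mm behind it; z points along the fingers, y is the direction in which the jaws open and shut (so a half turn about z gives the same grasp; the last joint's range is limited). The gripper opens to 85 mm and grips with 20 to 120 N. Pads are 22 mm wide; open, the fingers measure 114 mm over their backs; the gripper's body (76 mm by 85 mm) begins 54 mm behind the grasp point. The pads swing forward as they close: fully open they stand 13 mm farther back than shut.
Start: joints at [1.081, 0.381, 1.297, -0, 1.464, -0.215], TCP at [0.149, 0.529, 0.218] pointing down, gripper open.
Joint ranges: [-3.11, 3.11], [-0.89, 2.33], [0.22, 2.48], [-1.42, 4.56], [0.17, 2.85], [-2.88, 2.88]. Speed limits (rad/s): [2.39, 2.39, 3.14, 3.14, 3.14, 3.14].

### API

Orientations are given as [roll, pitch, yaw] about the fixed x, y, z axes, in that order (R = Rz(yaw) Ry(pitch) Rx(roll)).
In Python, from workcell import readout, imaging, job gives the robot as it stands.
- The arm moves only by the tool step_arm, never from a script. Its argument "motion" is a list of rows, each an object of numbers: "dx", "dy", "dz": the shift along the world's x, y, z in cm; "wx", "wy", "wz": the turn, a rotation vector about the world's x, y, z in degrees; "hand": the opening, from 0 (shut) to 1 (fully open). A call has 1 to 5 rows; each row is the pose to reach, as a shift and turn from the pose commanded when the call began; what a row does not reach only later rows make up. A row lasts 1/10 s, in which the tool goes at most 50 mm and 8.59 degrees, less where a joint would pass 70% of its speed; a pose out of reach is approached as far as the arm can. A call with a gripper value outside its range is refused whole. The fingers move at their own pace and stop on an object; "squeeze" is the grip in N (left out, the last holds). Time passes only in rows, so rows that repeat a pose let the fingers close. It gives the time, the measured TCP pose, the force and the opening at its end, in the units of the state.
- readout.read_state(): the state, without advancing time (a new reading comes with each control period).
- imaging.snapshot(name): name is "scene" or "top" or "wrist"; returns a dict with "color" (400x640x3 uint8, red, green, blue), "K" (3x3 intrinsics, pixels), "rvec" (rotation vector, rad) and "tvec" (3), from world to camera coordinates, as OpenCV has them; the wrist camera has in their place "mount" (4x4, takes a point from camera to tool coordinates, whose origin is the TCP and whose axes are the flange's). Camera axes: x right, y down, z forward; pixel columns grow to the right and rows downward; lengths in m; the calibration is good to about 2 mm. A picture is of the moment at which its call begins: read the wrist's pose just before it. There is no depth.
- job.sign_off(): hands the job in, once; it reports no verdict.
The state is a dict: "time_s": time; "q": joint angles; "joint_vel": joint speeds; "joint_torque": joint torques, N m; "tool_pos": TCP position; "eef_rot": TCP orientation; "ft_force": force on the tool from outside, world axes, zero at the start; "torque": the same for the moment, N m; "finger_gap": finger opening in m.
Only numpy, scipy, OpenCV 4.12 (cv2) and the standard library are available. Lean on these libraries where they do the work, as an engineer would, in place of code of your own. Each camera call takes 0.05 s, during which the arm holds its last target.

## Working session

There is one attempt and no reset: what is moved stays moved. The work goes in short steps, Python scripts to look and compute and a tool call to move; the robot and the scene stay as the last step left them, time stands still between calls to the robot, and variables do not carry over. Pictures are saved under pics/ and viewed, and the job is handed in when it is done.

Besides the shell and the picture viewer there is one more tool, called after "Request:" as name([rows], argument=value, ...), one row to a line, values as JSON. step_arm: Moves the arm, as the interface text tells. Its arguments: {"type":"object","properties":{"motion":{"type":"array"},"squeeze":{"type":"number"}},"required":["motion"]}

```bash
mkdir -p pics
cat > h.py <<'E'
import numpy as np,cv2
from workcell import readout,imaging,job
def snap(n,f):
    s=readout.read_state(); d=imaging.snapshot(n); cv2.imwrite(f'pics/{f}.png',d['color'][:,:,::-1]); d['state']=s
    np.save(f'pics/{f}.npy',d,allow_pickle=True); return d
def cam(d):
    if 'rvec' in d: 
        R=cv2.Rodrigues(np.array(d['rvec'],float))[0]; return R.T,-R.T@np.array(d['tvec'],float).ravel()
    r,p,y=d['state']['eef_rot']
    from scipy.spatial.transform import Rotation as Ro
    R=Ro.from_euler('xyz',[r,p,y]).as_matrix(); M=np.array(d['mount'])
    return R@M[:3,:3], R@M[:3,3]+np.array(d['state']['tool_pos'])
def ray(d,u,v,z):
    R,c=cam(d); w=R@np.linalg.solve(np.array(d['K']),[u,v,1.]); return c+w*(z-c[2])/w[2]
def load(f): return np.load(f'pics/{f}.npy',allow_pickle=True).item()
E
python3 - <<'E'
from h import *
for n in('scene','top','wrist'): snap(n,n+'0')
print(readout.read_state())
E
```

```text
{'time_s': 0.15, 'q': array([ 1.08071819e+00,  3.81063631e-01,  1.29801459e+00, -9.54427364e-06,
        1.46361233e+00, -2.15315275e-01]), 'joint_vel': array([-0.00101571, -0.00321808, -0.00168393, -0.0014207 , -0.00015198,
       -0.00033082]), 'joint_torque': array([ 2.41886708e-03, -4.48627961e+01, -2.31345338e+01, -1.46923726e-04,
        3.81437800e-03,  2.98543398e-05]), 'tool_pos': array([0.14912778, 0.52915874, 0.2172659 ]), 'eef_rot': array([-3.14051809e+00, -2.25301144e-04,  2.86683070e+00]), 'ft_force': array([0.24229522, 0.25795762, 0.68872097]), 'torque': array([ 0.04501397, -0.0523703 ,  0.00304285]), 'finger_gap': 0.08535313437382361}
```

View pics/scene0.png

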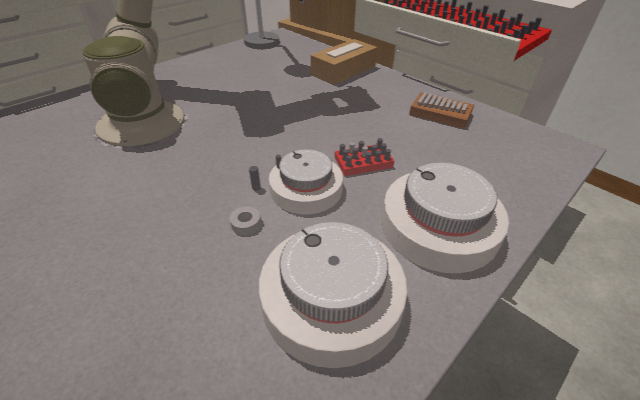

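View pics/top0.png

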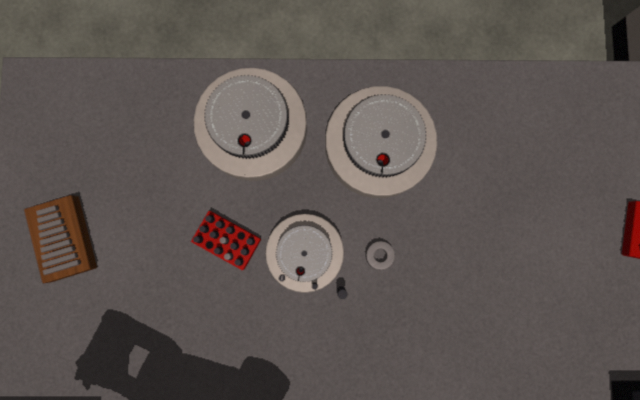

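View pics/wrist0.png

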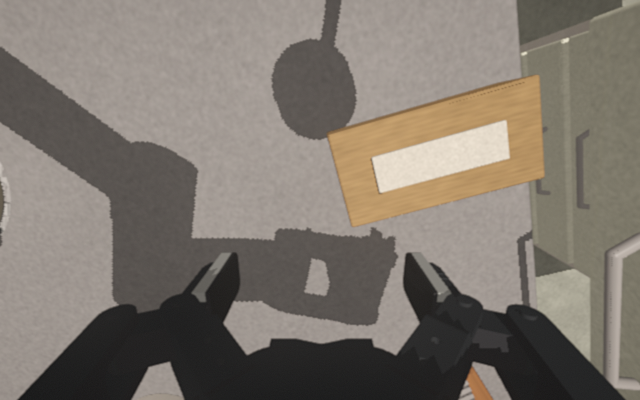

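The job's case is the small one: cap at about (304,252) in top, window at (300,271). There are two dark features on its rim, at (282,277) and (314,284). I'll enlarge to tell them apart.

Run:
```python
from h import *
d=load('top0'); c=d['color'][200:310,190:400,::-1]; t=cv2.resize(c,None,fx=3.8,fy=3.8,interpolation=cv2.INTER_CUBIC)
cv2.imwrite('pics/c1.png',t)
s=load('scene0')['color'][130:250,220:400,::-1]; cv2.imwrite('pics/c2.png',cv2.resize(s,None,fx=4.4,fy=4.4,interpolation=cv2.INTER_CUBIC))
# cap edge / case by fitting
im=d['color'].astype(int)
g=im.sum(2)//3
sub=np.zeros(g.shape,np.uint8); sub[205:300,262:350]=1
m=((g>150)&(im[:,:,0]-im[:,:,2]>8)&(sub>0)).astype(np.uint8)
cs,_=cv2.findContours(m,cv2.RETR_EXTERNAL,cv2.CHAIN_APPROX_NONE); k=max(cs,key=cv2.contourArea); print(cv2.minEnclosingCircle(k),cv2.fitEllipse(k))
for n,u,v,z in[('case',*cv2.minEnclosingCircle(k)[0],.038),('hub',304,253,.07),('win',300,271,.07),('a',282,277,.04),('b',314,284,.068),('ring',380,254,.022),('pin top',341,282,.055),('tray',226,239,.03)]: print(n,ray(d,u,v,z))
print(cam(d))
```

```text
((327.0, 261.5), 27.986703872680664) ((329.8381042480469, 261.8548278808594), (19.479257583618164, 49.10009002685547), 16.702470779418945)
case [0.50084423 0.08507474 0.038     ]
hub [0.51934225 0.13083474 0.07      ]
win [0.48449094 0.13854668 0.07      ]
a [0.4702314  0.17618023 0.04      ]
b [0.45912405 0.11124927 0.068     ]
ring [ 0.51504517 -0.02592644  0.022     ]
pin top [0.46133813 0.05772686 0.055     ]
tray [0.54698918 0.29262455 0.03      ]
(array([[-2.36852721e-03, -9.96055898e-01,  8.86963308e-02],
       [-9.99798528e-01,  5.90797173e-04, -2.00637725e-02],
       [ 1.99322374e-02, -8.87259825e-02, -9.95856619e-01]]), array([0.54786197, 0.10356074, 0.85861822]))
```

View pics/c1.png

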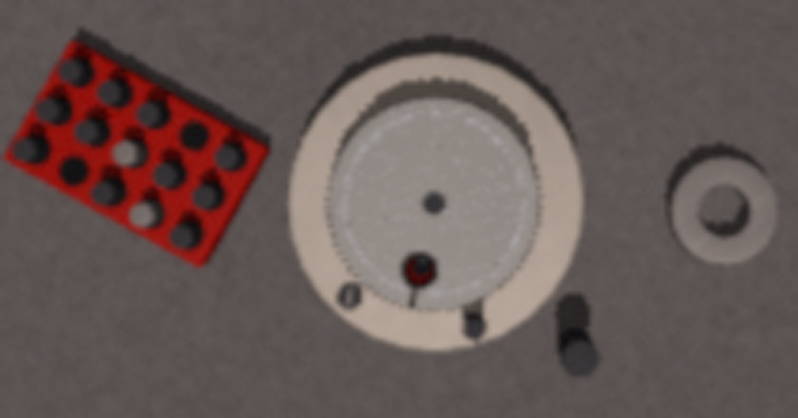

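View pics/c2.png

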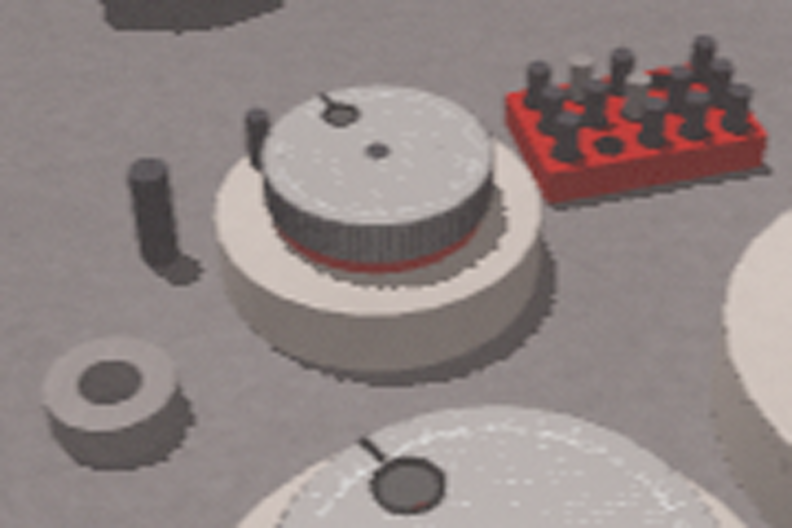

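Both views agree. The tall marker is the feature at (314,284) in top, and the low plug is at (282,277). Seen from the cap centre (0.519, 0.131), the window lies at about 168° and the marker at about 198°, so the cap must turn +30° about world z (anticlockwise).

My plan is to centre the tool over the cap with the jaws about 50 mm apart, across the window line. Then I press lightly with both fingertips and twist.

Request:
step_arm([
  {"dx": 3.4, "dy": -3.6, "hand": 0.6},
  {"dx": 6.8, "dy": -7.3, "hand": 0.6},
  {"dx": 10.2, "dy": -10.9, "hand": 0.6},
  {"dx": 13.6, "dy": -14.6, "hand": 0.6},
  {"dx": 17, "dy": -18.3, "hand": 0.6},
])

```text
invalid input at $.motion[0]: expected keys dx, dy, dz, wx, wy, wz, hand
```

Request:
step_arm([
  {"dx": 3.4, "dy": -3.6, "hand": 0.6},
  {"dx": 6.8, "dy": -7.3, "hand": 0.6},
  {"dx": 10.2, "dy": -10.9, "hand": 0.6},
  {"dx": 13.6, "dy": -14.6, "hand": 0.6},
  {"dx": 17, "dy": -18.3, "hand": 0.6},
])

```text
invalid input at $.motion[0]: expected keys dx, dy, dz, wx, wy, wz, hand
```

Request:
step_arm([
  {"dx": 3.0, "dy": -3.2, "hand": 0.6},
  {"dx": 3.0, "dy": -3.2, "hand": 0.6},
  {"dx": 3.0, "dy": -3.2, "dz": -3, "hand": 0.6},
  {"dx": 3.0, "dy": -3.2, "dz": -5, "hand": 0.6},
  {"dx": 3.0, "dy": -3.2, "dz": -5, "hand": 0.6},
])

```text
invalid input at $.motion[0]: expected keys dx, dy, dz, wx, wy, wz, hand
```

Run:
```python
from h import *
for n in('scene','top','wrist'): snap(n,n+'1')
s=readout.read_state(); print(s['time_s'],s['tool_pos'],s['eef_rot'],s['ft_force'],s['finger_gap'],s['q'])
```

```text
0.3 [0.14919238 0.52927822 0.2175187 ] [-3.14115097e+00 -1.15674925e-04  2.86679240e+00] [ 0.54610356 -0.21058103  0.19368479] 0.08582470889799133 [ 1.08070258e+00  3.80814294e-01  1.29766231e+00  1.87538709e-05
  1.46357225e+00 -2.15295530e-01]
```

View pics/wrist1.png

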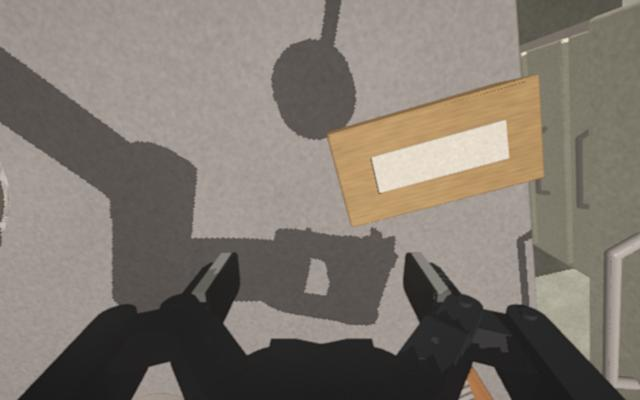

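View pics/scene1.png

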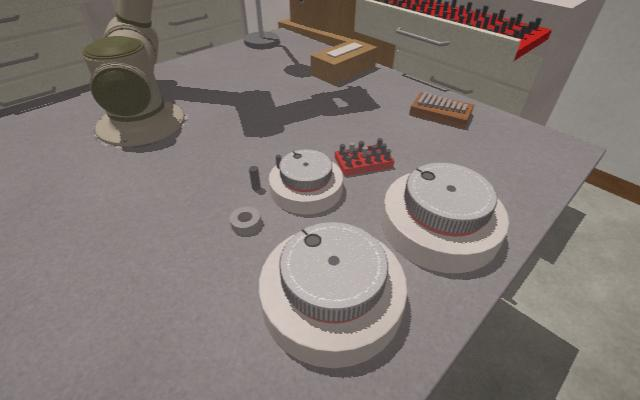

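The moves were refused because every row needs all its keys, so the arm and scene are unchanged. I'll send them again in full.

Request:
step_arm([
  {"dx": 3.4, "dy": -3.6, "dz": 0, "wx": 0, "wy": 0, "wz": 0, "hand": 0.6},
  {"dx": 6.8, "dy": -7.3, "dz": 0, "wx": 0, "wy": 0, "wz": 0, "hand": 0.6},
  {"dx": 10.2, "dy": -10.9, "dz": 0, "wx": 0, "wy": 0, "wz": 0, "hand": 0.6},
  {"dx": 13.6, "dy": -14.6, "dz": 0, "wx": 0, "wy": 0, "wz": 0, "hand": 0.6},
  {"dx": 17, "dy": -18.3, "dz": 0, "wx": 0, "wy": 0, "wz": 0, "hand": 0.6},
])

```text
time_s: 0.8
tool_pos: [0.3198, 0.3451, 0.2178]
eef_rot: [3.141, 0.0, 2.867]
ft_force: [0.2, -0.1, 1.0]
finger_gap: 0.051
```

Request:
step_arm([
  {"dx": 3.4, "dy": -3.6, "dz": 0, "wx": 0, "wy": 0, "wz": 0, "hand": 0.6},
  {"dx": 6.8, "dy": -7.3, "dz": 0, "wx": 0, "wy": 0, "wz": 0, "hand": 0.6},
  {"dx": 10.2, "dy": -10.9, "dz": 0, "wx": 0, "wy": 0, "wz": 0, "hand": 0.6},
  {"dx": 13.6, "dy": -14.6, "dz": 0, "wx": 0, "wy": 0, "wz": 0, "hand": 0.6},
  {"dx": 17, "dy": -18.3, "dz": 0, "wx": 0, "wy": 0, "wz": 0, "hand": 0.6},
])

```text
time_s: 1.3
tool_pos: [0.4897, 0.1623, 0.2178]
eef_rot: [3.141, 0.0, 2.867]
ft_force: [0.7, 1.5, 0.1]
finger_gap: 0.0516
```

Request:
step_arm([
  {"dx": 3.0, "dy": -3.2, "dz": 0, "wx": 0, "wy": 0, "wz": 0, "hand": 0.6},
  {"dx": 3.0, "dy": -3.2, "dz": 0, "wx": 0, "wy": 0, "wz": 0, "hand": 0.6},
  {"dx": 3.0, "dy": -3.2, "dz": -3, "wx": 0, "wy": 0, "wz": 0, "hand": 0.6},
  {"dx": 3.0, "dy": -3.2, "dz": -5, "wx": 0, "wy": 0, "wz": 0, "hand": 0.6},
  {"dx": 3.0, "dy": -3.2, "dz": -5, "wx": 0, "wy": 0, "wz": 0, "hand": 0.6},
])

```text
time_s: 1.8
tool_pos: [0.517, 0.1323, 0.1655]
eef_rot: [-3.14, -0.005, 2.867]
ft_force: [0.1, -0.6, 0.3]
finger_gap: 0.0508
```

Run:
```python
from h import *
for n in('scene','top','wrist'): snap(n,n+'1')
s=readout.read_state(); print(s['time_s'],s['tool_pos'],s['eef_rot'],s['ft_force'],s['finger_gap'],s['q'])
```

```text
1.95 [0.51890498 0.1324511  0.16888518] [3.14103758e+00 1.59034218e-03 2.86730098e+00] [ 0.41127923 -0.44851192  0.71628052] 0.05102534453277344 [ 2.86828349e-02  3.95823849e-01  1.42210902e+00  5.70521232e-05
  1.32197627e+00 -1.26783626e+00]
```

View pics/wrist1.png

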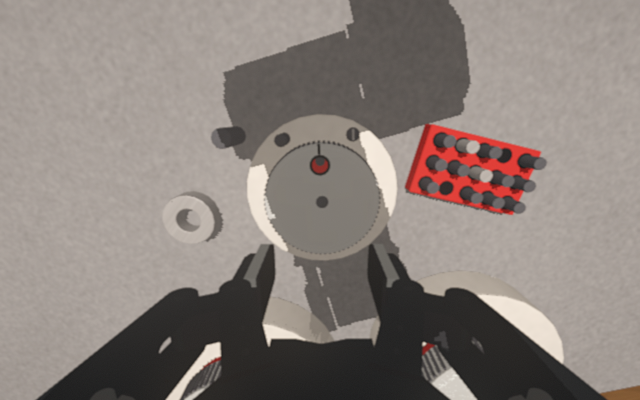

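View pics/scene1.png

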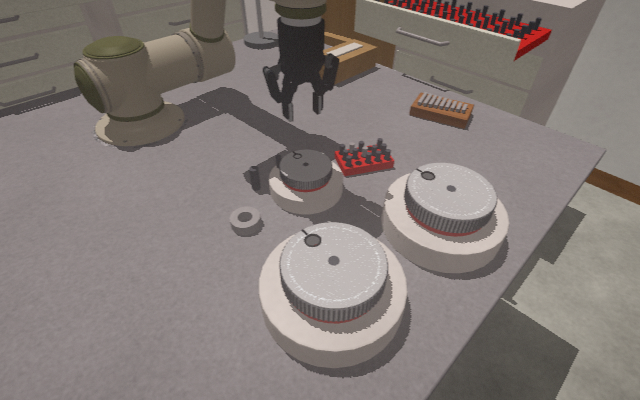

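The wrist view shows the hub at (322,202) and the window at (319,165). The marker is at (282,139) and the plug at (352,134). I'll check the centre from this view.

Run:
```python
from h import *
d=load('wrist1')
for u,v,z in((322,202,.07),(319,165,.07),(282,139,.068),(352,134,.042)): print(ray(d,u,v,z))
d=load('scene0')
for u,v,z in((305,164,.07),(297,156,.07),(278,156,.068)): print('sc',ray(d,u,v,z))
```

```text
[0.51999986 0.13223609 0.07      ]
[0.48534772 0.13910652 0.07      ]
[0.45419674 0.11347591 0.068     ]
[0.46896118 0.17722257 0.042     ]
sc [0.51923237 0.13047803 0.07      ]
sc [0.48664785 0.13751831 0.07      ]
sc [0.45607842 0.11012115 0.068     ]
```

The three views agree on the centre, (0.5195, 0.1315), to within 2 mm. Going down.

Request:
step_arm([
  {"dx": 0, "dy": 0, "dz": -4, "wx": 0, "wy": 0, "wz": 0, "hand": 0.6},
  {"dx": 0, "dy": 0, "dz": -7, "wx": 0, "wy": 0, "wz": 0, "hand": 0.6},
  {"dx": 0, "dy": 0, "dz": -8.2, "wx": 0, "wy": 0, "wz": 0, "hand": 0.6},
  {"dx": 0, "dy": 0, "dz": -8.2, "wx": 0, "wy": 0, "wz": 0, "hand": 0.6},
  {"dx": 0, "dy": 0, "dz": -8.2, "wx": 0, "wy": 0, "wz": 0, "hand": 0.6},
])

```text
time_s: 2.45
tool_pos: [0.5196, 0.1322, 0.0873]
eef_rot: [3.141, 0.003, 2.867]
ft_force: [-0.0, -0.3, -0.3]
finger_gap: 0.0512
```

Run:
```python
from h import *
snap('scene','s2')
c=load('s2')['color'][70:250,220:400,::-1]; cv2.imwrite('pics/s2c.png',cv2.resize(c,None,fx=3.3,fy=3.3,interpolation=cv2.INTER_CUBIC))
s=readout.read_state(); print(s['time_s'],s['tool_pos'],s['ft_force'])
```

```text
2.5 [0.51962408 0.13219428 0.08748219] [ 0.59781677 -0.65268994  0.14644269]
```

View pics/s2c.png

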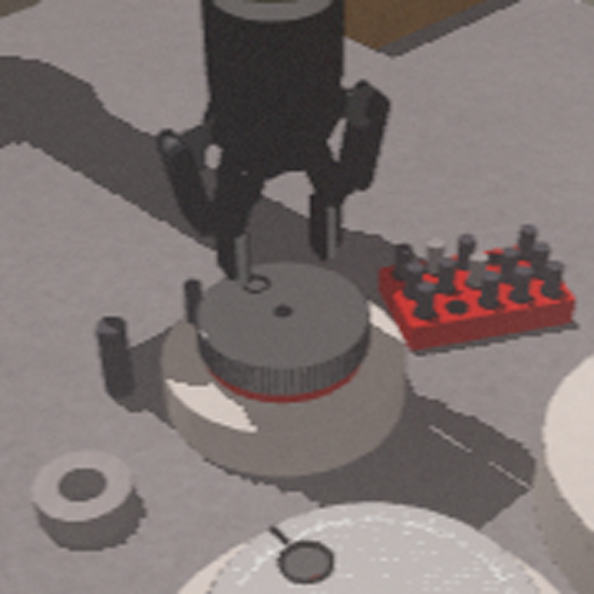

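The fingertips hang over the cap, one on each side, about 1 to 1.5 cm up. Now I'll lower slowly until I feel contact.

Request:
step_arm([
  {"dx": 0, "dy": 0, "dz": -0.3, "wx": 0, "wy": 0, "wz": 0, "hand": 0.6},
  {"dx": 0, "dy": 0, "dz": -0.6, "wx": 0, "wy": 0, "wz": 0, "hand": 0.6},
  {"dx": 0, "dy": 0, "dz": -0.9, "wx": 0, "wy": 0, "wz": 0, "hand": 0.6},
  {"dx": 0, "dy": 0, "dz": -0.9, "wx": 0, "wy": 0, "wz": 0, "hand": 0.6},
])

```text
time_s: 2.9
tool_pos: [0.5184, 0.1321, 0.0764]
eef_rot: [-3.141, -0.001, 2.867]
ft_force: [-0.6, -0.5, -0.2]
finger_gap: 0.0514
```

Request:
step_arm([
  {"dx": 0, "dy": 0, "dz": -0.15, "wx": 0, "wy": 0, "wz": 0, "hand": 0.6},
  {"dx": 0, "dy": 0, "dz": -0.2, "wx": 0, "wy": 0, "wz": 0, "hand": 0.6},
  {"dx": 0, "dy": 0, "dz": -0.2, "wx": 0, "wy": 0, "wz": 0, "hand": 0.6},
])

```text
time_s: 3.2
tool_pos: [0.5185, 0.1321, 0.0747]
eef_rot: [-3.142, -0.0, 2.867]
ft_force: [0.2, 0.4, 0.8]
finger_gap: 0.0511
```

Request:
step_arm([
  {"dx": 0, "dy": 0, "dz": -0.1, "wx": 0, "wy": 0, "wz": 0, "hand": 0.6},
  {"dx": 0, "dy": 0, "dz": -0.2, "wx": 0, "wy": 0, "wz": 0, "hand": 0.6},
  {"dx": 0, "dy": 0, "dz": -0.2, "wx": 0, "wy": 0, "wz": 0, "hand": 0.6},
])

```text
time_s: 3.5
tool_pos: [0.5185, 0.1321, 0.0726]
eef_rot: [-3.142, -0.0, 2.867]
ft_force: [-0.1, -0.3, -0.8]
finger_gap: 0.0513
```

Request:
step_arm([
  {"dx": 0, "dy": 0, "dz": -0.1, "wx": 0, "wy": 0, "wz": 0, "hand": 0.6},
  {"dx": 0, "dy": 0, "dz": -0.2, "wx": 0, "wy": 0, "wz": 0, "hand": 0.6},
  {"dx": 0, "dy": 0, "dz": -0.2, "wx": 0, "wy": 0, "wz": 0, "hand": 0.6},
])

```text
time_s: 3.8
tool_pos: [0.5185, 0.1321, 0.0706]
eef_rot: [-3.142, -0.0, 2.867]
ft_force: [0.3, -0.7, 0.7]
finger_gap: 0.0513
```

Request:
step_arm([
  {"dx": 0, "dy": 0, "dz": -0.1, "wx": 0, "wy": 0, "wz": 0, "hand": 0.6},
  {"dx": 0, "dy": 0, "dz": -0.15, "wx": 0, "wy": 0, "wz": 0, "hand": 0.6},
  {"dx": 0, "dy": 0, "dz": -0.15, "wx": 0, "wy": 0, "wz": 0, "hand": 0.6},
])

```text
time_s: 4.1
tool_pos: [0.5185, 0.1321, 0.0692]
eef_rot: [-3.142, -0.0, 2.867]
ft_force: [0.4, -0.8, -0.2]
finger_gap: 0.0511
```

Request:
step_arm([
  {"dx": 0, "dy": 0, "dz": -0.1, "wx": 0, "wy": 0, "wz": 0, "hand": 0.6},
  {"dx": 0, "dy": 0, "dz": -0.15, "wx": 0, "wy": 0, "wz": 0, "hand": 0.6},
  {"dx": 0, "dy": 0, "dz": -0.15, "wx": 0, "wy": 0, "wz": 0, "hand": 0.6},
])

```text
time_s: 4.4
tool_pos: [0.5185, 0.1321, 0.0676]
eef_rot: [-3.142, -0.0, 2.867]
ft_force: [-0.3, -1.0, -0.2]
finger_gap: 0.051
```

Run:
```python
from h import *
snap('scene','s3')
c=load('s3')['color'][100:220,240:400,::-1]; cv2.imwrite('pics/s3c.png',cv2.resize(c,None,fx=4.5,fy=4.5,interpolation=cv2.INTER_CUBIC))
s=readout.read_state(); print(s['time_s'],s['tool_pos'],s['ft_force'])
```

```text
4.45 [0.51856215 0.13208482 0.06770662] [-0.73763438  0.70456002  0.02052223]
```

View pics/s3c.png

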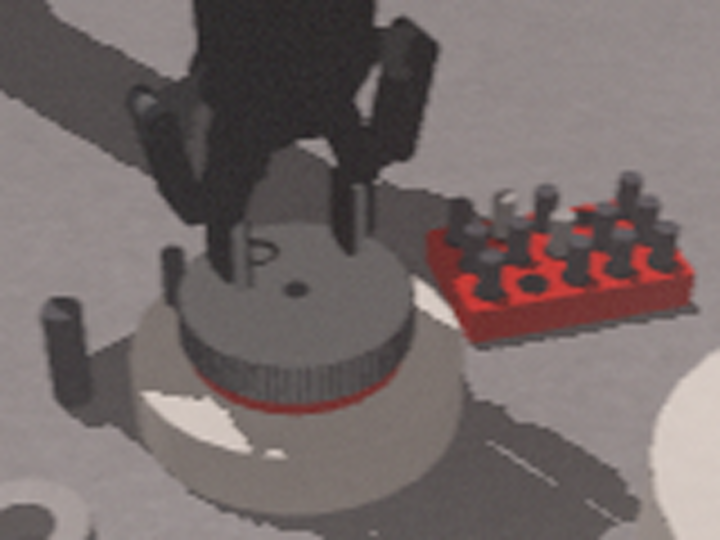

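The tips are almost on the top but the force is still at noise level, so I'll keep going in small steps.

Request:
step_arm([
  {"dx": 0, "dy": 0, "dz": -0.1, "wx": 0, "wy": 0, "wz": 0, "hand": 0.6},
  {"dx": 0, "dy": 0, "dz": -0.15, "wx": 0, "wy": 0, "wz": 0, "hand": 0.6},
  {"dx": 0, "dy": 0, "dz": -0.15, "wx": 0, "wy": 0, "wz": 0, "hand": 0.6},
])

```text
time_s: 4.75
tool_pos: [0.5185, 0.1321, 0.0661]
eef_rot: [-3.142, -0.0, 2.867]
ft_force: [-0.3, 0.1, 0.1]
finger_gap: 0.0511
```

Request:
step_arm([
  {"dx": 0, "dy": 0, "dz": -0.1, "wx": 0, "wy": 0, "wz": 0, "hand": 0.6},
  {"dx": 0, "dy": 0, "dz": -0.15, "wx": 0, "wy": 0, "wz": 0, "hand": 0.6},
  {"dx": 0, "dy": 0, "dz": -0.15, "wx": 0, "wy": 0, "wz": 0, "hand": 0.6},
])

```text
time_s: 5.05
tool_pos: [0.5185, 0.1321, 0.0646]
eef_rot: [-3.142, -0.0, 2.867]
ft_force: [-0.1, -0.6, 0.0]
finger_gap: 0.0513
```

Request:
step_arm([
  {"dx": 0, "dy": 0, "dz": -0.1, "wx": 0, "wy": 0, "wz": 0, "hand": 0.6},
  {"dx": 0, "dy": 0, "dz": -0.1, "wx": 0, "wy": 0, "wz": 0, "hand": 0.6},
])

```text
time_s: 5.25
tool_pos: [0.5185, 0.1321, 0.0636]
eef_rot: [-3.142, -0.0, 2.867]
ft_force: [0.6, -0.1, -0.4]
finger_gap: 0.0515
```

Run:
```python
from h import *
snap('wrist','w4');snap('scene','s4')
c=load('s4')['color'][130:210,250:350,::-1]; cv2.imwrite('pics/s4c.png',cv2.resize(c,None,fx=7,fy=7,interpolation=cv2.INTER_CUBIC))
s=readout.read_state(); print(s['time_s'],s['tool_pos'],s['ft_force'],s['joint_torque'])
```

```text
5.35 [0.51857006 0.13206193 0.06371647] [-0.03219582 -0.00729002 -0.59990714] [-1.34020334e-03 -4.64312840e+01 -1.74783522e+01 -3.47197720e-04
 -2.00146795e-03  1.41079332e-05]
```

View pics/s4c.png

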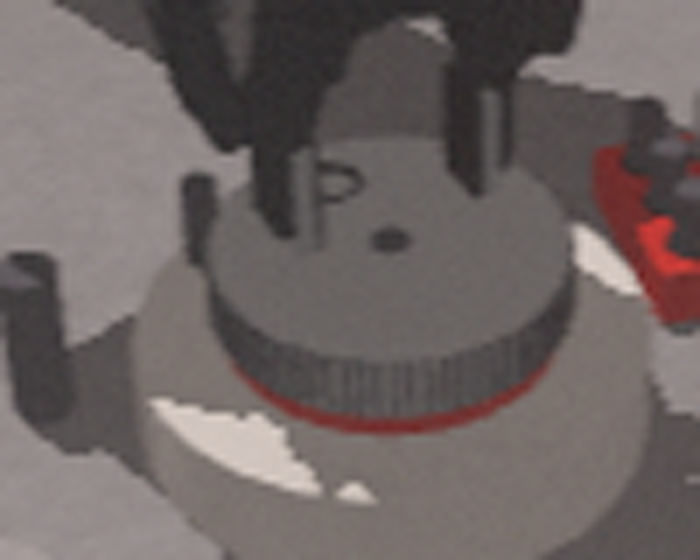

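View pics/w4.png

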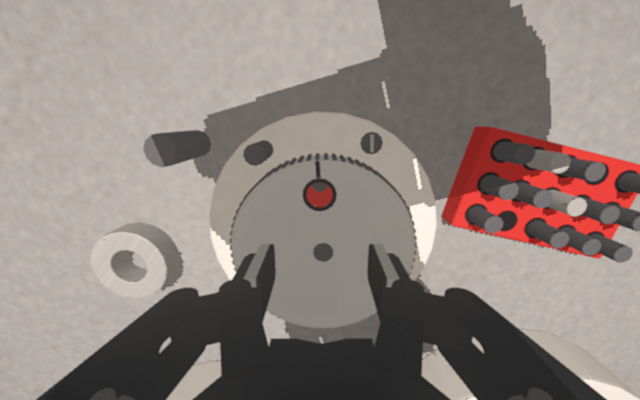

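The fingers are centred on the hub at (323,252), with the tips at about (271,247) and (374,247). They are not touching yet, so I continue.

Request:
step_arm([
  {"dx": 0, "dy": 0, "dz": -0.1, "wx": 0, "wy": 0, "wz": 0, "hand": 0.6},
  {"dx": 0, "dy": 0, "dz": -0.15, "wx": 0, "wy": 0, "wz": 0, "hand": 0.6},
  {"dx": 0, "dy": 0, "dz": -0.15, "wx": 0, "wy": 0, "wz": 0, "hand": 0.6},
])

```text
time_s: 5.65
tool_pos: [0.5185, 0.1321, 0.0621]
eef_rot: [-3.142, -0.0, 2.867]
ft_force: [0.9, -0.5, 0.3]
finger_gap: 0.0513
```

Request:
step_arm([
  {"dx": 0, "dy": 0, "dz": -0.1, "wx": 0, "wy": 0, "wz": 0, "hand": 0.6},
  {"dx": 0, "dy": 0, "dz": -0.15, "wx": 0, "wy": 0, "wz": 0, "hand": 0.6},
  {"dx": 0, "dy": 0, "dz": -0.15, "wx": 0, "wy": 0, "wz": 0, "hand": 0.6},
])

```text
time_s: 5.95
tool_pos: [0.5185, 0.1321, 0.0606]
eef_rot: [-3.142, -0.0, 2.867]
ft_force: [-0.2, -0.4, -1.3]
finger_gap: 0.0513
```

Run:
```python
from h import *
snap('scene','s5')
d=load('s5')
c=d['color'][130:210,250:350,::-1]; cv2.imwrite('pics/s5c.png',cv2.resize(c,None,fx=7,fy=7,interpolation=cv2.INTER_NEAREST))
for sy in(-1,1):
  for sx in(-1,1):
    for z in(.066,.07,.075):
      p=np.array([.5185,.1321])+sy*.0255*np.array([.27,.963])+sx*.011*np.array([.963,-.27])
      q=cv2.projectPoints(np.array([[*p,z]]),np.array(d['rvec']),np.array(d['tvec']),np.array(d['K']),None)[0].ravel()
      print(sy,sx,z,(q-[250,130])*7)
for _ in range(3): print(readout.read_state()['ft_force'])
```

```text
-1 -1 0.066 [294.75953028 250.59077786]
-1 -1 0.07 [294.13484063 239.90085593]
-1 -1 0.075 [293.34775245 226.43190996]
-1 1 0.066 [327.69769524 290.81074504]
-1 1 0.07 [327.17971802 280.06572329]
-1 1 0.075 [326.52698709 266.52534426]
1 -1 0.066 [444.94024929 201.71851321]
1 -1 0.07 [444.84774657 191.12358045]
1 -1 0.075 [444.73121902 177.77692856]
1 1 0.066 [479.7806307  240.04704024]
1 1 0.07 [479.80852087 229.39349102]
1 1 0.075 [479.84365963 215.97110491]
[ 0.68708351 -0.5702439   0.19086982]
[ 0.68708351 -0.5702439   0.19086982]
[ 0.68708351 -0.5702439   0.19086982]
```

View pics/s5c.png

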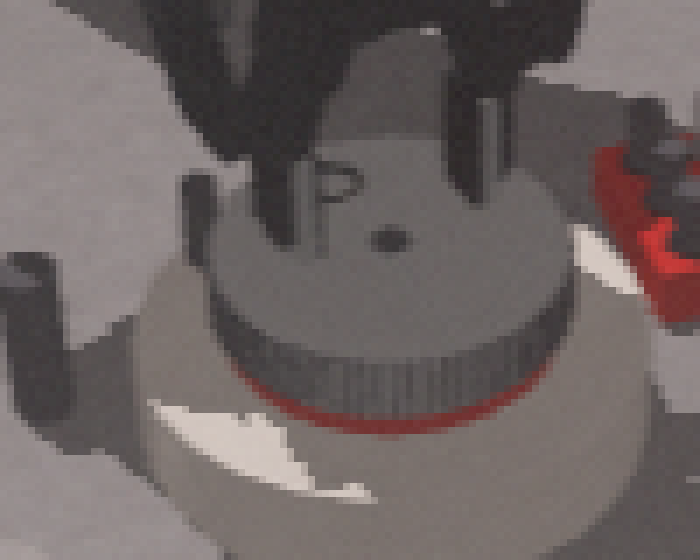

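The image suggests the tips are still several mm above the top, because the open pads sit well back. I continue.

Request:
step_arm([
  {"dx": 0, "dy": 0, "dz": -0.1, "wx": 0, "wy": 0, "wz": 0, "hand": 0.6},
  {"dx": 0, "dy": 0, "dz": -0.2, "wx": 0, "wy": 0, "wz": 0, "hand": 0.6},
  {"dx": 0, "dy": 0, "dz": -0.2, "wx": 0, "wy": 0, "wz": 0, "hand": 0.6},
])

```text
time_s: 6.3
tool_pos: [0.5185, 0.1321, 0.0586]
eef_rot: [-3.141, -0.0, 2.867]
ft_force: [-0.1, 0.4, 0.2]
finger_gap: 0.051
```

Request:
step_arm([
  {"dx": 0, "dy": 0, "dz": -0.1, "wx": 0, "wy": 0, "wz": 0, "hand": 0.6},
  {"dx": 0, "dy": 0, "dz": -0.2, "wx": 0, "wy": 0, "wz": 0, "hand": 0.6},
  {"dx": 0, "dy": 0, "dz": -0.2, "wx": 0, "wy": 0, "wz": 0, "hand": 0.6},
])

```text
time_s: 6.6
tool_pos: [0.5185, 0.1321, 0.0566]
eef_rot: [-3.142, -0.0, 2.867]
ft_force: [-0.4, 0.4, 1.0]
finger_gap: 0.0513
```

Request:
step_arm([
  {"dx": 0, "dy": 0, "dz": -0.1, "wx": 0, "wy": 0, "wz": 0, "hand": 0.6},
  {"dx": 0, "dy": 0, "dz": -0.15, "wx": 0, "wy": 0, "wz": 0, "hand": 0.6},
  {"dx": 0, "dy": 0, "dz": -0.15, "wx": 0, "wy": 0, "wz": 0, "hand": 0.6},
])

```text
time_s: 6.9
tool_pos: [0.5185, 0.1321, 0.0551]
eef_rot: [-3.142, -0.0, 2.867]
ft_force: [-0.9, -0.1, 0.4]
finger_gap: 0.0514
```

Run:
```python
from h import *
snap('scene','s6')
d=load('s6')
c=d['color'][130:210,250:350,::-1]; cv2.imwrite('pics/s6c.png',cv2.resize(c,None,fx=7,fy=7,interpolation=cv2.INTER_NEAREST))
s=readout.read_state();print(s['ft_force'],s['torque'],s['tool_pos'])
```

```text
[1.02116915 0.49699884 0.5037159 ] [ 0.0033752   0.00519702 -0.04436294] [0.51853626 0.13208002 0.05517571]
```

View pics/s6c.png

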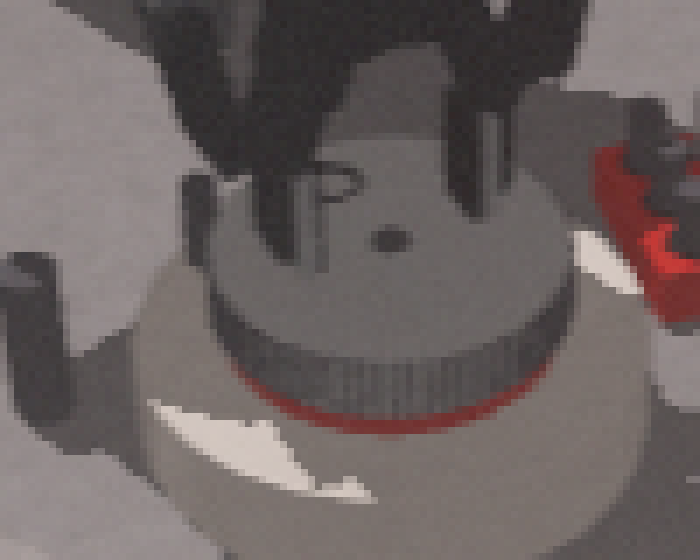

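The strip is now at row 270, where contact is predicted at about 280, so roughly 3.5 mm remain.

Request:
step_arm([
  {"dx": 0, "dy": 0, "dz": -0.1, "wx": 0, "wy": 0, "wz": 0, "hand": 0.6},
  {"dx": 0, "dy": 0, "dz": -0.2, "wx": 0, "wy": 0, "wz": 0, "hand": 0.6},
  {"dx": 0, "dy": 0, "dz": -0.2, "wx": 0, "wy": 0, "wz": 0, "hand": 0.6},
])

```text
time_s: 7.25
tool_pos: [0.5186, 0.1321, 0.0532]
eef_rot: [-3.142, 0.0, 2.867]
ft_force: [-0.2, 0.1, -0.2]
finger_gap: 0.0513
```

Request:
step_arm([
  {"dx": 0, "dy": 0, "dz": -0.1, "wx": 0, "wy": 0, "wz": 0, "hand": 0.6},
  {"dx": 0, "dy": 0, "dz": -0.2, "wx": 0, "wy": 0, "wz": 0, "hand": 0.6},
  {"dx": 0, "dy": 0, "dz": -0.2, "wx": 0, "wy": 0, "wz": 0, "hand": 0.6},
])

```text
time_s: 7.55
tool_pos: [0.5186, 0.1321, 0.0516]
eef_rot: [3.142, 0.0, 2.867]
ft_force: [-1.2, -0.9, 7.2]
finger_gap: 0.0512
```

Contact: 7 N. I press a touch more and begin the twist.

Request:
step_arm([
  {"dx": 0, "dy": 0, "dz": -0.08, "wx": 0, "wy": 0, "wz": 0, "hand": 0.6},
  {"dx": 0, "dy": 0, "dz": -0.08, "wx": 0, "wy": 0, "wz": 4, "hand": 0.6},
  {"dx": 0, "dy": 0, "dz": -0.08, "wx": 0, "wy": 0, "wz": 8, "hand": 0.6},
  {"dx": 0, "dy": 0, "dz": -0.08, "wx": 0, "wy": 0, "wz": 12, "hand": 0.6},
])

```text
time_s: 7.95
tool_pos: [0.5188, 0.1318, 0.0511]
eef_rot: [-3.141, 0.001, 3.079]
ft_force: [-2.4, -1.8, 7.7]
finger_gap: 0.0512
```

Run:
```python
from h import *
snap('wrist','w7')
s=readout.read_state();print(s['ft_force'],s['torque'],s['tool_pos'],s['eef_rot'],s['time_s'])
```

```text
[-2.53347359 -1.62008739  8.50164105] [-0.28570616  0.31268237 -0.10625539] [0.51886984 0.13182118 0.05110807] [-3.14115135e+00  1.16119747e-03  3.08289036e+00] 8.0
```

View pics/w7.png

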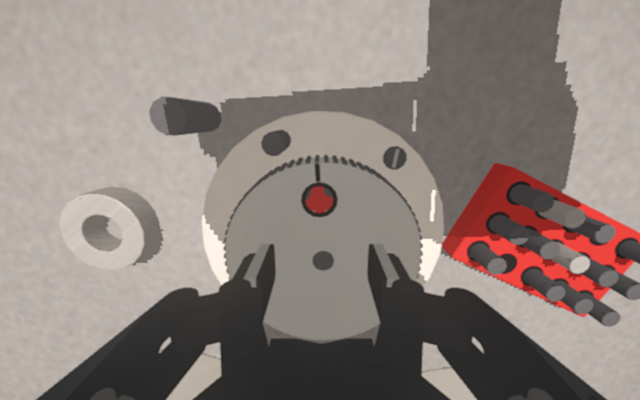

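The window still sits at (319,199) in the wrist frame while the marker has moved to (276,142), so the cap is turning with the tool. I'll finish the 30°.

Request:
step_arm([
  {"dx": 0, "dy": 0, "dz": 0, "wx": 0, "wy": 0, "wz": 4, "hand": 0.6},
  {"dx": 0, "dy": 0, "dz": 0, "wx": 0, "wy": 0, "wz": 8, "hand": 0.6},
  {"dx": 0, "dy": 0, "dz": 0, "wx": 0, "wy": 0, "wz": 12, "hand": 0.6},
  {"dx": 0, "dy": 0, "dz": 0, "wx": 0, "wy": 0, "wz": 16, "hand": 0.6},
  {"dx": 0, "dy": 0, "dz": 0, "wx": 0, "wy": 0, "wz": 18, "hand": 0.6},
])

```text
time_s: 8.5
tool_pos: [0.5192, 0.1316, 0.0512]
eef_rot: [-3.14, 0.001, -2.89]
ft_force: [-0.4, -4.2, 7.1]
finger_gap: 0.0512
```

Run:
```python
from h import *
snap('wrist','w8')
s=readout.read_state();print(s['ft_force'],s['torque'],s['tool_pos'],s['eef_rot'],s['time_s'])
```

```text
[-0.74987414 -3.28134899  8.11385756] [-0.58019476  0.15882087  0.01171867] [0.51916513 0.13158225 0.05117154] [-3.14021358e+00  1.47997012e-03 -2.88911255e+00] 8.55
```

View pics/w8.png

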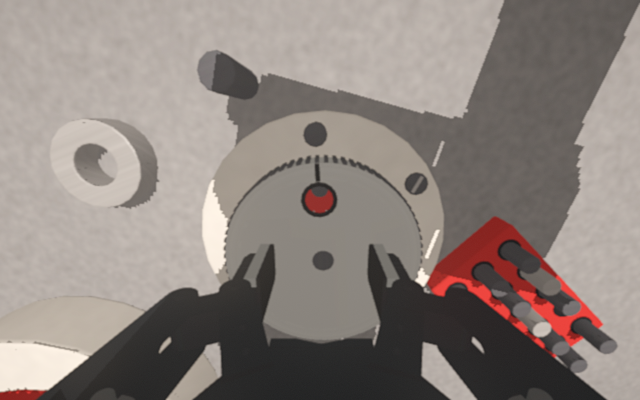

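The window's line now points at the marker, at (315,134), and the measured moment about z is near zero. I'll lift straight up.

Request:
step_arm([
  {"dx": 0, "dy": 0, "dz": 0, "wx": 0, "wy": 0, "wz": 0, "hand": 0.6},
  {"dx": 0, "dy": 0, "dz": 0.5, "wx": 0, "wy": 0, "wz": 0, "hand": 0.6},
  {"dx": 0, "dy": 0, "dz": 2, "wx": 0, "wy": 0, "wz": 0, "hand": 0.6},
  {"dx": 0, "dy": 0, "dz": 5, "wx": 0, "wy": 0, "wz": 0, "hand": 0.6},
  {"dx": 0, "dy": 0, "dz": 9, "wx": 0, "wy": 0, "wz": 0, "hand": 0.6},
])

```text
time_s: 9.05
tool_pos: [0.5175, 0.1321, 0.1401]
eef_rot: [3.141, -0.004, -2.893]
ft_force: [0.4, -0.2, 0.6]
finger_gap: 0.0515
```

Request:
step_arm([
  {"dx": 0, "dy": 0, "dz": 1, "wx": 0, "wy": 0, "wz": 0, "hand": 0.6},
  {"dx": 0, "dy": 0, "dz": 1, "wx": 0, "wy": 0, "wz": 0, "hand": 0.6},
  {"dx": 0, "dy": 0, "dz": 1, "wx": 0, "wy": 0, "wz": 0, "hand": 0.6},
])

```text
time_s: 9.35
tool_pos: [0.5179, 0.1321, 0.1492]
eef_rot: [3.141, -0.002, -2.893]
ft_force: [-0.8, 1.3, -1.2]
finger_gap: 0.051
```

Run:
```python
from h import *
d=snap('wrist','w9');snap('scene','s9')
s=readout.read_state();print(s['ft_force'],s['tool_pos'],s['time_s'],s['joint_vel'].round(3))
```

```text
[0.92317774 0.50168869 0.30902473] [0.51785107 0.13204293 0.14886741] 9.45 [-0.     0.002 -0.006 -0.001  0.002  0.001]
```

View pics/w9.png

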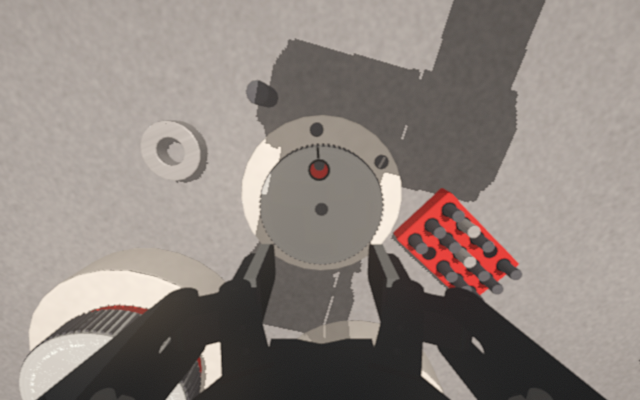

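View pics/s9.png

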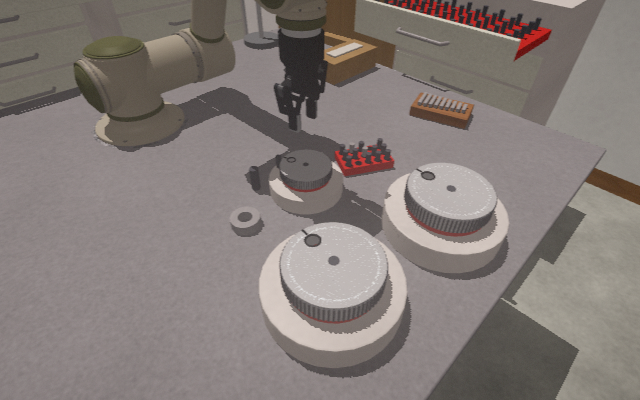

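The window at (319,170) and its line point at the marker at (316,129). The tool is clear and the bystanders stand where they were. I'll check the angle in numbers, then hand in.

Run:
```python
from h import *
def ang(f,h,w):
    d=load(f);a=ray(d,*h,.07);b=ray(d,*w,.07);return np.degrees(np.arctan2(b[1]-a[1],b[0]-a[0])),a,b
a0=ang('wrist1',(322,202),(319,165));a1=ang('w9',(321.5,209.5),(319,170));t=(a1[0]-a0[0]+180)%360-180;print(t,a1)
if 25<t<35: print(job.sign_off())
```

```text
28.944518699598007 (np.float64(-162.27000071230313), array([0.52006009, 0.13256173, 0.07      ]), array([0.48643635, 0.12181162, 0.07      ]))
the job is handed in; nothing more can be done
None
```

I turned the cap of the smallest case one click anticlockwise, so its window now stands in the notch beside the marker pin, and I handed the job in at about 9.5 s. I don't have the verdict, since handing in reports none.

- **How:** I pressed both fingertips, about 51 mm apart, on the cap top with 7 to 8.5 N. I twisted 30° about the cap's axis, then lifted straight off.
- **Cap angle:** the last wrist picture gives about 28.9° of turn from its starting position, within the 5° tolerance. The window's line points at the marker.
- **Release:** the force on the tool was back to noise, with the fingertips clear above the cap and the arm at rest.
- **Bystanders:** the tray, ring gauge and loose pin looked unmoved and upright in the scene and wrist pictures. I judged that by eye and did not measure it.
- **What went differently:** the first moves were refused because rows need all their keys. The fingertips also met the cap about 2 cm lower in tool height than I expected, because the open pads sit well back, so I came down in small steps until I felt contact.

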